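Tip the tall sippy cup into the draining cradle

ROBOT

A 6-joint arm with a two-finger parallel gripper is mounted at the origin on the work surface. World frame = base frame: x ahead of the robot, y to its left, z up, the work surface at z = 0. Lengths are in m, angles in degrees, forces in N, time in s.
With the tool pointing down it reaches from about 0.375 to 0.9 m from the base axis. Payload 3.1 kg.
Tool frame: the origin (TCP) lies on the centre line of the jaws, within the pads' length; the fingertips stand 25 mm ahead of it and the grasp point (between the pads) lies 6 mm ahead of it; z points along the fingers, y is the line along which they close (so a half turn about z gives the same grasp; the last joint's range is limited). The gripper opens to 87 mm and grips with 3 to 60 N. Pads are 19 mm wide; open, the fingers measure 117 mm over their backs; the gripper's body (75 mm by 190 mm) begins 51 mm behind the grasp point.
Start: joints at [56.637, 30.224, 82.088, -0, 67.689, -10.227], TCP at [0.246, 0.575, 0.248] pointing down, gripper open.
Joint ranges: [-176.69, 176.69], [-43.24, 126.21], [12.49, 139.97], [-82, 262], [0, 151.66], [-163.58, 163.58]. Speed limits (degrees/s): [159.86, 159.86, 180, 180, 180, 180].

INTERFACE

Orientations are given as a 3x3 rotation matrix whose columns are the frame's x, y, z axes.
In Python, from rig import bot, cams, models gives the robot as it stands. The module is installed in compiled form; this text tells all that it offers.
- The arm moves only by the shell command python3 -m handwheel 'ROWS' [OPENING]. ROWS is JSON, a list of rows, each a list of 6 numbers: the shift along the world's x, y, z each as a share of 1 m, from -1 to 1, then the turn, a rotation vector about the world's x, y, z each as a share of 2 rad, from -1 to 1. In form: [[dx, dy, dz, wx, wy, wz], ...]. A call has exactly 8 rows; each row is the pose to reach, as a shift and turn from the pose commanded when the call began; what a row does not reach only later rows make up. A row lasts 1/12 s, in which the tool goes at most 41.7 mm and 7.16 degrees, less where a joint would pass 70% of its speed; a pose out of reach is approached as far as the arm can. A call with a number of a shift or a turn outside -1 to 1 is refused whole. A call with a gripper value outside its range is refused whole. OPENING is the opening, from -1 (shut) to 1 (fully open), so that 0 is half open, set as the call begins (- or left out, the last holds). The fingers move at their own pace and stop on an object; the grip force is fixed at half the most. Time passes only in rows, so rows that repeat a pose let the fingers close, or fill a call up. It gives the time, the measured TCP pose, the force, the opening and the grip force at its end, in the units of the state.
- bot.read_state(): the state, without advancing time (a new reading comes with each control period).
- cams.capture(name): name is "scene" or "top"; returns (picture, depth): 420x560x3 uint8, blue, green, red; 420x560 float32, m along the optical axis (not along the pixel's ray), 0 where there is no reading.
- cams.calibration(name): a dict with "mtx" (3x3 intrinsics, pixels), "dist_coeffs" ([k1, k2, p1, p2, k3] as OpenCV has them; the pictures are not rectified), "R" (3x3) and "t" (3): a world point X has camera coordinates R X + t. Camera axes: x right, y down, z forward; pixel columns grow to the right and rows downward; lengths in m; the calibration is good to about 2 mm. A picture is of the moment at which its call begins. calibration takes no time and is no camera call.
- bot.hand_in(): hands the job in; it is judged then, once.
Trained networks look in the newest picture that a camera, given by its name, has taken for a name from the list of things; names that differ only in an ending like _2 or _b are one class to them, and where a whole thing is asked for, a point or a joint stands for the part that bears it (a point fixed in the world has none). Each returns a list of dicts, best first, with "conf" (0 to 1); they miss things now and then, are a little off and sometimes report something else, mostly with a low value. They report only what shows in the picture. A call takes as long as a camera call. They do not tell look-alikes from the thing itself.
- models.spot_in(query, camera): "position" ([column, row] in pixels, amid what is visible of it).
- models.tip_of(query, camera): "position" ([column, row] in pixels: a listed point, or the origin of a listed thing).
The state is a dict: "time_s": time; "joint_positions": joint angles; "qvel": joint speeds; "tau": joint torques, N m; "position": TCP position; "tcp_rot": TCP orientation; "force": force on the tool from outside, world axes, zero at the start; "moment": the same for the moment, N m; "opening": opening from 0.0 (shut) to 1.0 (fully open); "grasp_force": force on a finger pad.
Only numpy, scipy, OpenCV 4.12 (cv2) and the standard library are available. Lean on these libraries where they do the work, as an engineer would, in place of code of your own. Each camera call takes 0.05 s, during which the arm holds its last target. There are 200 camera calls.

TASK

Without gripping or lifting it, push the tall sippy cup over so that it falls on its side into the draining cradle, spout towards the end plate. Then push gently on its base to slide it along the cradle until the spout touches the end plate. Leave it lying there, and do not disturb the other two cups on the turntable or the straw brush.

Things in the scene. Friction and masses are not known exactly. Their poses are not given: they have to be found in the camera images.
- tall_cup: Tall round plastic sippy cup, 80-170 g, standing upright with its axis 42-60 mm outside the cradle's mouth, within 6 mm of its centre line. 150 mm tall: body 68 mm across to height 102, screw lid 72 mm across at 102-120 mm, domed to 126, then a central spout 28 to 20 mm across. Origin: centre of underside; z: along the axis to the spout. Pushed near the lid it tips over its foot edge.
- spout_tip (a point): End of the tall cup's spout, on its axis, 150 mm from the underside. Once the cup tilts about 30 degrees it falls by itself; lying in the cradle its axis is about 40 mm above the worktop, its underside at or just outside the mouth, with 40 to 75 mm left to slide to the end plate.
- cradle: Draining cradle of bare aluminium, fixed: a trough 200 mm long, open on top and at one end. Origin: centre of underside, on the worktop. x: along it from the open mouth (-100 mm) to the end plate (inner face +98 mm, 60 mm high, 128 wide), pointing to the robot's left within 38 degrees; z up. Floor 4 mm thick; sides slope out at 45 degrees to 40 mm high, 130 mm wide overall.
- cradle_end (a point): Centre of the end plate's inner face, 40 mm above the worktop, where the spout must arrive (rigid: stop pushing when the force rises, far under 40 N; sliding takes 1 or 2 N); axes as the cradle's.
- bracket: Low aluminium bracket shelf, fixed, 250 x 250 mm, 38 mm high, carrying a round plastic turntable 220 mm in diameter whose top is 52 mm above the worktop (turns freely if pushed). Origin: centre of the underside. Bystander.
- short_cup: Short sippy cup without handles on the turntable, 76 mm in diameter, 107 mm tall. Origin: centre of the underside, z up. Bystander: leave alone.
- handled_cup: Short sippy cup with two side handles on the turntable, 76 mm in diameter, 120 mm over the handles, 107 mm tall. Origin: centre of the underside, z up. Bystander: leave alone.
- brush: Straw brush lying on the worktop beyond the cradle, 230 mm long, 14 mm high: rigid plastic grip 95 x 18 x 14 mm, thin steel rod, bristle end 10 mm thick. Origin: underside, near the middle of its length; x: along it towards the bristles. Bystander: leave alone.
There are look-alikes about, which are no part of the job. Leave any green look-alike of the tall_cup alone. What is shaped like the cradle but purple is not meant.

How it is judged (in metres and radians):
On the way, in this order (a step that is already met when the one before it is completed fails the run):
1. the tall cup lies on its side in the cradle, spout towards the end plate (angle between tall_cup's own z axis and vertical between 1.4 and 1.75 rad and y of tall_cup in the frame of cradle_end between -0.025 and 0.025 m and y of spout_tip in the frame of cradle_end between -0.025 and 0.025 m and height (world z) of tall_cup below 0.05 m and height (world z) of spout_tip below 0.055 m and x of spout_tip in the frame of cradle_end between -0.1 and 0.01 m), for 0.1 s.
2. the cup is pushed home: spout at the end plate (all of step 1 and x of spout_tip in the frame of cradle_end above -0.008 m), for 0.2 s.
At the end, for the whole second after the job is handed in: The tall cup lies at rest on its side in the cradle (axis within about 10 degrees of level, both ends within 25 mm of the cradle's centre line and down in the trough), spout end first and within 8 mm of the end plate (all of step 2 and linear speed of tall_cup below 0.02 m/s); the robot touches nothing.
It fails at once if the tall cup is lifted: its underside's centre rises over 60 mm or its spout over 180 mm above the worktop (height (world z) of tall_cup above 0.06 m or height (world z) of spout_tip above 0.18 m).
It fails at once if the tall cup is pressed or squeezed with over 40 N by the fingers (contact force between the fingers and tall_cup above 40 N).
It fails at once if the short cup is disturbed: moved over 15 mm or tilted (distance of short_cup from where it was at the start of the episode above 0.015 m or angle between short_cup's own z axis and vertical above 0.25 rad).
It fails at once if the handled cup is disturbed: moved over 15 mm or tilted (distance of handled_cup from where it was at the start of the episode above 0.015 m or angle between handled_cup's own z axis and vertical above 0.25 rad).
It fails at once if the brush is disturbed: moved over 15 mm or tilted (distance of brush from where it was at the start of the episode above 0.015 m or angle between brush's own z axis and vertical above 0.25 rad).
It also fails if it takes over 45 s, if anything falls off the work surface, if the arm or the gripper's body presses on something with over 40 N, if the wrist force passes 120 N, or if a joint passes its speed limit or range.

## Working session

There is one attempt and no reset: what is moved stays moved. The work goes in short steps, Python scripts to look and compute and a shell command to move; the robot and the scene stay as the last step left them, time stands still between calls to the robot, and variables do not carry over. Pictures are saved under pics/ and viewed, at most 10 in all, crops included, and the job is handed in when it is done.

```bash
mkdir -p pics; cat > h.py <<'E'
import numpy as np, cv2
from rig import bot, cams, models
def cap(n):
    im,d=cams.capture(n); return im,d
def ray(n,px):
    c=cams.calibration(n); K=np.array(c["mtx"]);D=np.array(c["dist_coeffs"]);R=np.array(c["R"]);t=np.array(c["t"])
    u=cv2.undistortPoints(np.array([[px]],float),K,D)[0,0]
    return R.T@np.array([u[0],u[1],1]), -R.T@t
def atz(n,px,z):
    d,o=ray(n,px); return o+d*(z-o[2])/d[2]
def atd(n,px,dep):
    d,o=ray(n,px); return o+d*dep
def cloud(n,d):
    c=cams.calibration(n); K=np.array(c["mtx"]);D=np.array(c["dist_coeffs"]);R=np.array(c["R"]);t=np.array(c["t"])
    h,w=d.shape; g=np.stack(np.meshgrid(np.arange(w),np.arange(h)),-1).reshape(-1,1,2).astype(float)
    u=cv2.undistortPoints(g,K,D)[:,0]
    P=np.c_[u,np.ones(len(u))]*d.reshape(-1,1)
    return ((P-t)@R).reshape(h,w,3)
E
python3 - <<'E'
from h import *
for n in ["scene","top"]:
    im,d=cap(n); cv2.imwrite(f"pics/{n}0.png",im); np.save(f"{n}0.npy",d)
    print(n,np.round(-np.array(cams.calibration(n)["R"]).T@cams.calibration(n)["t"],2))
    for q in ["tall_cup","cradle","cradle_end","brush","bracket","spout_tip","short_cup","handled_cup"]:
        for r in models.tip_of(q,n)[:3]:
            p=r["position"];z={"spout_tip":.15,"cradle_end":.04}.get(q,0.052 if 't_cup' in q or 'handled' in q else 0)
            print(q,np.round(p),round(r["conf"],2),np.round(atz(n,p,z),3))
E
```

```text
scene [1.24 0.21 1.17]
tall_cup [199. 270.] 0.72 [ 0.758 -0.108  0.   ]
tall_cup [200. 225.] 0.57 [ 0.634 -0.144  0.   ]
cradle [246. 196.] 0.82 [ 0.523 -0.052  0.   ]
cradle [159. 161.] 0.59 [ 0.463 -0.317  0.   ]
cradle_end [185. 130.] 0.74 [ 0.372 -0.265  0.04 ]
cradle_end [268. 165.] 0.7 [ 0.437 -0.011  0.04 ]
brush [231. 286.] 0.88 [ 0.78  -0.022  0.   ]
bracket [420. 228.] 0.86 [0.519 0.409 0.   ]
bracket [195. 202.] 0.27 [ 0.57 -0.18  0.  ]
spout_tip [190. 244.] 0.62 [ 0.764 -0.107  0.15 ]
short_cup [417. 194.] 0.61 [0.454 0.383 0.052]
handled_cup [427. 231.] 0.62 [0.558 0.416 0.052]
handled_cup [415. 196.] 0.2 [0.46  0.378 0.052]
top [0.38 0.08 1.18]
tall_cup [346. 176.] 0.91 [ 0.771 -0.121 -0.   ]
tall_cup [353. 217.] 0.8 [ 0.644 -0.138 -0.   ]
cradle [332. 257.] 0.95 [ 0.522 -0.073  0.   ]
cradle [420. 278.] 0.91 [ 0.466 -0.332  0.   ]
cradle_end [311. 285.] 0.96 [ 0.438 -0.01   0.04 ]
cradle_end [403. 304.] 0.77 [ 0.391 -0.267  0.04 ]
brush [317. 168.] 0.8 [ 0.795 -0.03   0.   ]
bracket [171. 255.] 0.8 [0.516 0.399 0.   ]
spout_tip [347. 160.] 0.91 [ 0.766 -0.097  0.15 ]
spout_tip [362. 199.] 0.7 [ 0.658 -0.136  0.15 ]
spout_tip [171. 268.] 0.69 [0.465 0.355 0.15 ]
short_cup [172. 273.] 0.79 [0.46  0.377 0.052]
handled_cup [165. 238.] 0.88 [0.558 0.406 0.052]
```

View pics/top0.png

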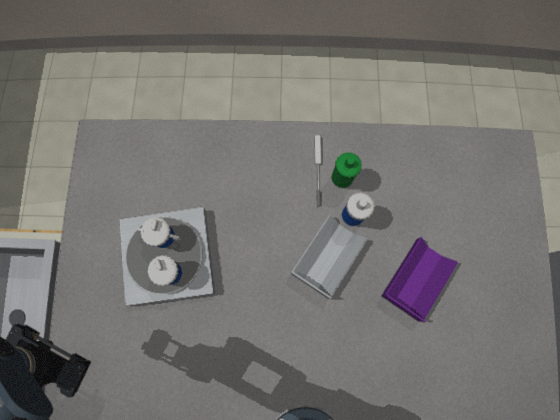

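View pics/scene0.png

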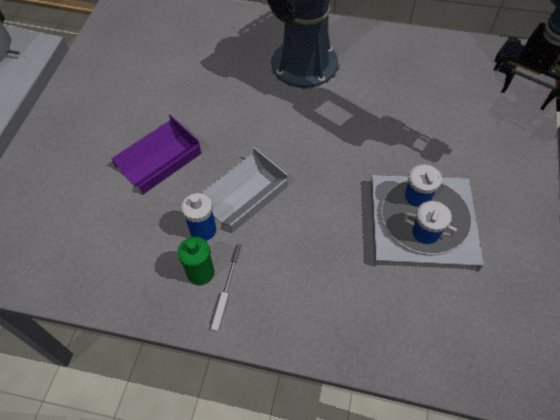

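The candidates for the tall cup are the white-and-blue one at top (357,208) and the green look-alike at (346,170). For the cradle they are the bare aluminium one at (332,257) and the purple one at (420,278). I choose the white-and-blue cup and the aluminium cradle.

```bash
python3 - <<'E'
from h import *
im=cv2.imread("pics/top0.png"); cv2.imwrite("pics/crop.png",cv2.resize(im[120:320,270:470],None,fx=3,fy=3))
C={n:cloud(n,np.load(n+"0.npy")).reshape(-1,3) for n in["top","scene"]}
for n,P in C.items():
    near=P[np.linalg.norm(P[:,:2]-[.645,-.138],axis=1)<.06]
    lid=near[(near[:,2]>.110)&(near[:,2]<.13)]; sp=near[near[:,2]>.143]
    print(n,len(lid),"lid",lid.min(0).round(3),lid.max(0).round(3),"mid",((lid.min(0)+lid.max(0))/2).round(3),"sp",len(sp),sp.mean(0).round(3),near[:,2].max().round(3))
    near=P[(np.linalg.norm(P[:,:2]-[.522,-.073],axis=1)<.135)&(P[:,2]>.008)&(P[:,2]<.066)&(P[:,0]<.62)]
    r=cv2.minAreaRect(near[:,:2].astype(np.float32)*1000); print("rect",len(near),r,cv2.boxPoints(r).round())
    e=near[near[:,2]>.05]; print("plate",len(e),e.mean(0).round(3),cv2.minAreaRect(e[:,:2].astype(np.float32)*1000))
    g=P[(np.linalg.norm(P[:,:2]-[.77,-.11],axis=1)<.06)&(P[:,2]>.1)]
    print("green",g.min(0).round(3),g.max(0).round(3))
E
```

```text
top 472 lid [ 0.614 -0.171  0.11 ] [ 0.684 -0.1    0.13 ] mid [ 0.649 -0.136  0.12 ] sp 47 [ 0.648 -0.136  0.149] 0.154
rect 2023 ((533.2869262695312, -68.27222442626953), (130.59304809570312, 228.51795959472656), 57.447715759277344) [[ 402.  -62.]
 [ 594. -185.]
 [ 665.  -75.]
 [ 472.   48.]]
plate 101 [ 0.461 -0.026  0.059] ((532.7991943359375, -68.41407012939453), (127.82950592041016, 227.38572692871094), 57.35795974731445)
green [ 0.728 -0.142  0.101] [ 0.802 -0.069  0.155]
scene 551 lid [ 0.611 -0.17   0.11 ] [ 0.684 -0.096  0.13 ] mid [ 0.647 -0.133  0.12 ] sp 67 [ 0.648 -0.133  0.149] 0.153
rect 2309 ((521.8449096679688, -54.05717468261719), (144.23727416992188, 204.5035400390625), 57.540184020996094) [[ 397.  -60.]
 [ 569. -170.]
 [ 647.  -48.]
 [ 474.   62.]]
plate 133 [ 0.438 -0.004  0.057] ((435.6838684082031, -6.920597076416016), (131.1121368408203, 8.873379707336426), 57.249263763427734)
green [ 0.728 -0.138  0.1  ] [ 0.8   -0.067  0.153]
```

View pics/crop.png

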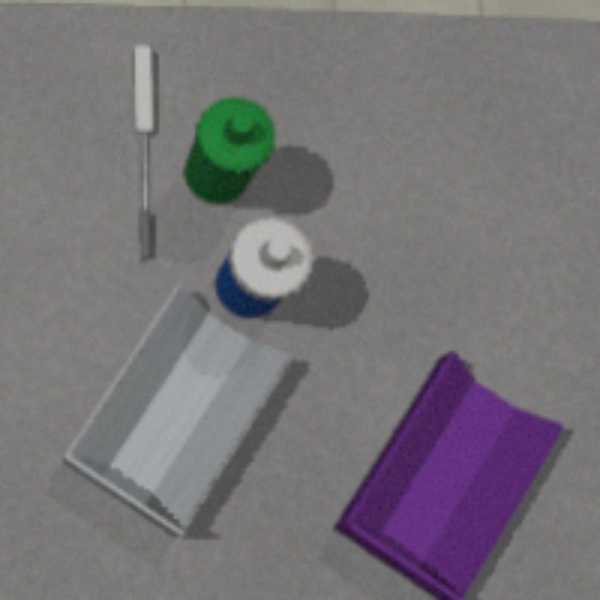

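The crop confirms the white-lid, blue-body cup at crop (270,255) at the mouth of the aluminium cradle. Green stands close by at crop (235,130). Next I work out the approach numbers.

```bash
python3 - <<'E'
from h import *
s=bot.read_state(); R=np.array(s["tcp_rot"]); print(s["time_s"],np.round(R,3),s["opening"])
d=np.array([-.8425,.5388]); y=R[:2,1]
for sg in(1,-1):
    a=np.degrees(np.arctan2(y[0]*sg*d[1]-y[1]*sg*d[0],y@(sg*d))); print("yaw turn",a,"share",np.radians(a)/2)
t=np.array([.648,-.135])-d*.085; print("target",t,t-np.array(s["position"])[:2])
E
```

```text
0.9 [[-0.92   0.393 -0.   ]
 [ 0.393  0.92   0.   ]
 [ 0.     0.    -1.   ]] 1.0034812564039794
yaw turn 80.53921775882873 share 0.7028372634361248
yaw turn -99.46078224117127 share -0.8679590633587718
target [ 0.7196125 -0.180798 ] [ 0.47405728 -0.75551465]
```

```bash
python3 -m handwheel '[[0.02,-0.03,0.03,0,0,-0.06],[0.04,-0.07,0.03,0,0,-0.12],[0.06,-0.10,0.03,0,0,-0.18],[0.08,-0.14,0.03,0,0,-0.24],[0.10,-0.17,0.03,0,0,-0.3],[0.12,-0.2,0.03,0,0,-0.36],[0.14,-0.23,0.03,0,0,-0.42],[0.16,-0.26,0.03,0,0,-0.48]]' -1; python3 -m handwheel '[[0.02,-0.03,0,0,0,-0.06],[0.04,-0.07,0,0,0,-0.12],[0.06,-0.10,0,0,0,-0.18],[0.08,-0.13,0,0,0,-0.24],[0.10,-0.16,0,0,0,-0.3],[0.12,-0.19,0,0,0,-0.36],[0.14,-0.22,0,0,0,-0.39],[0.16,-0.25,0,0,0,-0.39]]'
```

```text
time_s: 1.57
position: [0.4063, 0.3132, 0.2779]
tcp_rot: [[-0.2, 0.98, 0.001], [0.98, 0.2, 0.0], [0.0, 0.001, -1.0]]
force: [1.0, 0.8, 0.3]
opening: 0.482
grasp_force: 0.0
time_s: 2.23
position: [0.5663, 0.063, 0.2777]
tcp_rot: [[0.544, 0.839, 0.0], [0.839, -0.544, 0.0], [0.0, 0.0, -1.0]]
force: [0.1, -0.2, 0.2]
opening: 0.009
grasp_force: 0.0
```

```bash
python3 -m handwheel '[[0.02,-0.03,0,0,0,0],[0.04,-0.06,0,0,0,0],[0.06,-0.09,0,0,0,0],[0.08,-0.13,0,0,0,0],[0.10,-0.16,0,0,0,0],[0.12,-0.19,0,0,0,0],[0.14,-0.22,0,0,0,0],[0.154,-0.244,0,0,0,0]]'; python3 -m handwheel '[[0,0,-0.02,0,0,0],[0,0,-0.04,0,0,0],[0,0,-0.06,0,0,0],[0,0,-0.08,0,0,0],[0,0,-0.1,0,0,0],[0,0,-0.12,0,0,0],[0,0,-0.14,0,0,0],[0,0,-0.148,0,0,0]]'
python3 - <<'E'
from h import *
im,d=cap("scene"); cv2.imwrite("pics/s1.png",cv2.resize(im[150:320,130:330],None,fx=3,fy=3)); print(bot.read_state()["force"])
E
```

```text
time_s: 2.9
position: [0.7208, -0.1822, 0.2773]
tcp_rot: [[0.543, 0.84, 0.001], [0.84, -0.543, -0.001], [-0.0, 0.001, -1.0]]
force: [0.7, -0.7, -0.2]
opening: 0.004
grasp_force: 0.0
time_s: 3.57
position: [0.7177, -0.1786, 0.1259]
tcp_rot: [[0.542, 0.84, -0.005], [0.84, -0.542, 0.002], [-0.001, -0.006, -1.0]]
force: [-0.2, 1.0, 0.3]
opening: 0.005
grasp_force: 0.0
[-1.14454638 -0.53941153 -1.54843264]
```

View pics/s1.png

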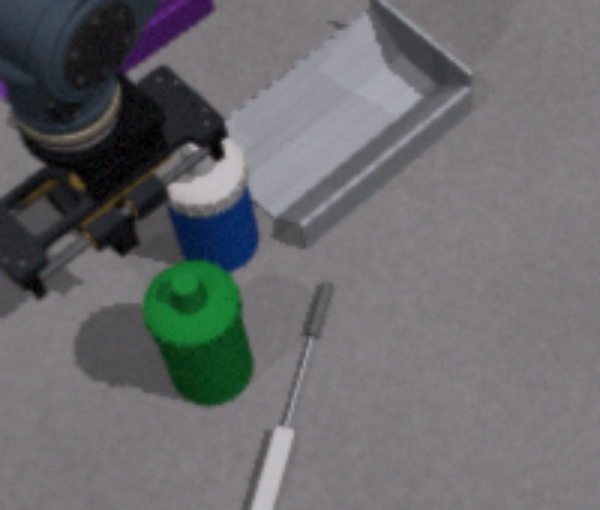

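The picture shows the shut fingers at (120,240) behind the standing cup, in line with the cradle, with green at (200,320) clear. Now I push along the cradle axis.

```bash
python3 -m handwheel '[[-0.006,0.004,0.003,0,0,0],[-0.012,0.008,0.003,0,0,0],[-0.018,0.012,0.003,0,0,0],[-0.023,0.015,0.003,0,0,0],[-0.028,0.018,0.003,0,0,0],[-0.032,0.02,0.003,0,0,0],[-0.036,0.023,0.003,0,0,0],[-0.04,0.026,0.003,0,0,0]]'; python3 -m handwheel '[[-0.004,0.003,0,0,0,0],[-0.008,0.005,0,0,0,0],[-0.012,0.008,0,0,0,0],[-0.016,0.01,0,0,0,0],[-0.02,0.013,0,0,0,0],[-0.024,0.015,0,0,0,0],[-0.028,0.018,0,0,0,0],[-0.032,0.02,0,0,0,0]]'
python3 - <<'E'
from h import *
im,d=cap("scene"); cv2.imwrite("pics/s2.png",cv2.resize(im[150:320,130:330],None,fx=3,fy=3)); print(bot.read_state()["force"])
E
```

```text
time_s: 4.28
position: [0.6797, -0.1533, 0.1332]
tcp_rot: [[0.542, 0.84, 0.002], [0.84, -0.542, -0.001], [0.0, 0.002, -1.0]]
force: [1.0, 0.3, 0.2]
opening: 0.007
grasp_force: 0.4
time_s: 4.95
position: [0.647, -0.1328, 0.1324]
tcp_rot: [[0.542, 0.84, -0.0], [0.84, -0.542, 0.0], [-0.0, -0.001, -1.0]]
force: [0.9, 0.6, -0.3]
opening: 0.001
grasp_force: 0.0
[-1.45681488  0.01038681 -0.17140692]
```

View pics/s2.png

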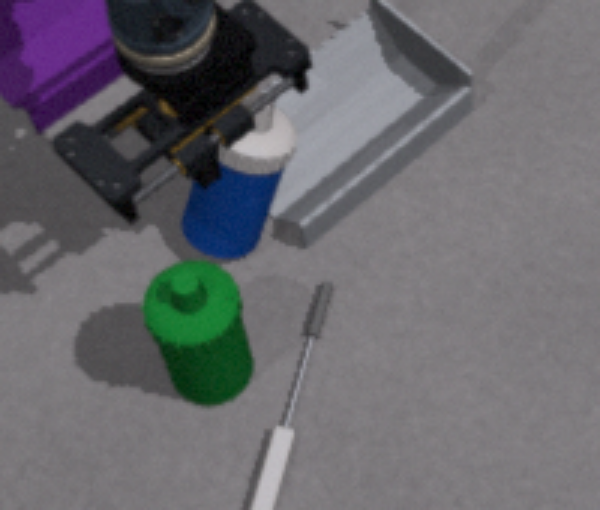

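The cup is tilting about 20–25° towards the cradle, with its lid at (260,140) against the fingers. I keep pushing.

```bash
python3 -m handwheel '[[-0.004,0.003,0,0,0,0],[-0.008,0.005,0,0,0,0],[-0.012,0.008,0,0,0,0],[-0.016,0.01,0,0,0,0],[-0.02,0.013,0,0,0,0],[-0.024,0.015,0,0,0,0],[-0.028,0.018,0,0,0,0],[-0.028,0.018,0,0,0,0]]'
python3 - <<'E'
from h import *
im,d=cap("scene"); cv2.imwrite("pics/s3.png",cv2.resize(im[150:320,130:330],None,fx=3,fy=3)); print(bot.read_state()["force"])
E
```

```text
time_s: 5.67
position: [0.6183, -0.1144, 0.1324]
tcp_rot: [[0.542, 0.84, -0.002], [0.84, -0.542, 0.001], [-0.0, -0.002, -1.0]]
force: [-1.2, -0.1, -0.6]
opening: 0.003
grasp_force: 0.0
[ 0.11627665  0.23574997 -0.25810151]
```

View pics/s3.png

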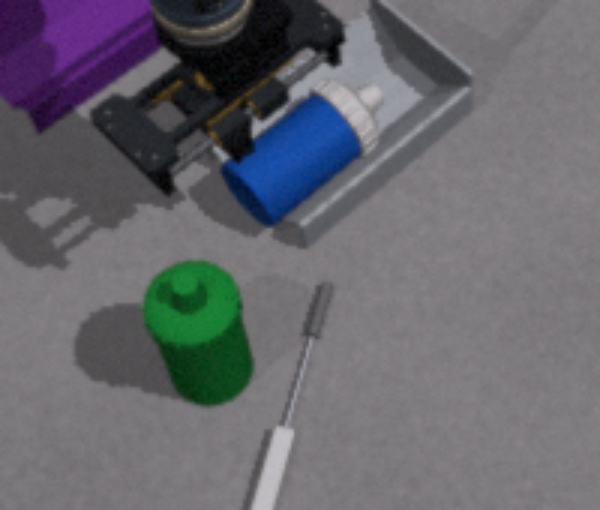

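The cup lies in the cradle, base at (255,190) at the mouth and spout at (370,100) towards the end plate. I back off, measure, then go down behind the base.

```bash
python3 -m handwheel '[[0.008,-0.006,0.005,0,0,0],[0.016,-0.012,0.005,0,0,0],[0.024,-0.018,0.005,0,0,0],[0.034,-0.024,0.005,0,0,0],[0.044,-0.032,0.005,0,0,0],[0.054,-0.039,0.005,0,0,0],[0.054,-0.039,0,0,0,0],[0.054,-0.039,0,0,0,0]]'
python3 - <<'E'
from h import *
d=np.array([-.8425,.5388]); p=np.array([.5388,.8425]); E=np.array([.4385,-.008])
for n in["top","scene"]:
    im,dep=cap(n); P=cloud(n,dep).reshape(-1,3); c=im.reshape(-1,3).astype(int)
    m=(c[:,0]>c[:,2]+50)&(c[:,0]>c[:,1]+25)&(np.linalg.norm(P[:,:2]-[.58,-.08],axis=1)<.12)
    B=P[m]; a=(B[:,:2]-E)@d; q=(B[:,:2]-E)@p
    print(n,len(B),"along",np.percentile(a,[1,50,99]).round(3),"perp",np.percentile(q,[1,50,99]).round(3),"z",np.percentile(B[:,2],[1,99]).round(3))
    for r in models.tip_of("spout_tip",n)[:2]:
        w=atz(n,r["position"],.04)[:2]; print("spout",r["conf"],w.round(3),((w-E)@d).round(3),((w-E)@p).round(3))
s=bot.read_state(); t=np.array(s["position"])[:2]; print("tcp",s["position"],(t-E)@d,(t-E)@p)
E
```

```text
time_s: 6.38
position: [0.6734, -0.1548, 0.1311]
tcp_rot: [[0.543, 0.84, -0.001], [0.84, -0.543, 0.001], [-0.0, -0.002, -1.0]]
force: [0.0, 0.9, -1.2]
opening: 0.007
grasp_force: 0.0Traceback (most recent call last):
  File "<stdin>", line 7, in <module>
    return _quantile_unchecked(
        a, q, axis, out, overwrite_input, method, keepdims, weights)
    return _ureduce(a,
                    func=_quantile_ureduce_func,
    ...<5 lines>...
                    overwrite_input=overwrite_input,
                    method=method)
    r = func(a, **kwargs)
    result = _quantile(arr,
                       quantiles=q,
    ...<2 lines>...
                       out=out,
                       weights=wgt)
    slices_having_nans = np.isnan(arr[-1, ...])
                                  ~~~^^^^^^^^^
IndexError: index -1 is out of bounds for axis 0 with size 0
```

```bash
cat > meas.py <<'E'
from h import *
d=np.array([-.8425,.5388]); p=np.array([.5388,.8425]); E=np.array([.4385,-.008])
for n in["scene"]:
    im,dep=cap(n); P=cloud(n,dep).reshape(-1,3); c=im.reshape(-1,3).astype(int)
    m=(c[:,0]>c[:,2]+50)&(c[:,0]>c[:,1]+25)&(np.linalg.norm(P[:,:2]-[.58,-.08],axis=1)<.14)
    B=P[m]; a=(B[:,:2]-E)@d; q=(B[:,:2]-E)@p
    if len(B): print(n,len(B),"along",np.percentile(a,[1,50,99]).round(3),"perp",np.percentile(q,[1,50,99]).round(3),"z",np.percentile(B[:,2],[1,99]).round(3))
    for r in models.tip_of("spout_tip",n)[:2]:
        w=atz(n,r["position"],.04)[:2]; print("spout",r["conf"],w.round(3),((w-E)@d).round(3),((w-E)@p).round(3))
s=bot.read_state(); t=np.array(s["position"])[:2]; print("tcp",s["position"],(t-E)@d,(t-E)@p,s["force"])
E
python3 meas.py
```

```text
scene 1025 along [-0.21  -0.165 -0.11 ] perp [-0.032  0.006  0.025] z [0.027 0.076]
spout 0.8 [ 0.482 -0.046] -0.058 -0.009
spout 0.79 [ 0.705 -0.146] -0.299 0.028
tcp [ 0.67262865 -0.15372343  0.13186335] -0.2757691673342394 0.003376525331793117 [ 0.32495195  0.96302547 -0.17806889]
```

```bash
python3 -m handwheel '[[-0.002,-0.003,-0.012,0,0,0],[-0.002,-0.003,-0.024,0,0,0],[-0.002,-0.003,-0.036,0,0,0],[-0.002,-0.003,-0.048,0,0,0],[-0.002,-0.003,-0.058,0,0,0],[-0.002,-0.003,-0.068,0,0,0],[-0.002,-0.003,-0.077,0,0,0],[-0.002,-0.003,-0.077,0,0,0]]'; python3 -m handwheel '[[-0.005,0.003,0,0,0,0],[-0.01,0.006,0,0,0,0],[-0.015,0.01,0,0,0,0],[-0.02,0.013,0,0,0,0],[-0.025,0.016,0,0,0,0],[-0.029,0.019,0,0,0,0],[-0.032,0.021,0,0,0,0],[-0.035,0.023,0,0,0,0]]';  python3 -m handwheel '[[-0.003,0.002,0,0,0,0],[-0.006,0.004,0,0,0,0],[-0.009,0.006,0,0,0,0],[-0.012,0.008,0,0,0,0],[-0.015,0.01,0,0,0,0],[-0.018,0.012,0,0,0,0],[-0.021,0.014,0,0,0,0],[-0.024,0.016,0,0,0,0]]'; python3 meas.py
```

```text
time_s: 7.2
position: [0.6701, -0.1567, 0.0528]
tcp_rot: [[0.542, 0.84, -0.004], [0.84, -0.542, 0.002], [-0.001, -0.004, -1.0]]
force: [-0.6, -0.1, 0.1]
opening: 0.006
grasp_force: 0.0
time_s: 7.87
position: [0.6363, -0.134, 0.0558]
tcp_rot: [[0.542, 0.84, 0.0], [0.84, -0.542, -0.0], [0.0, 0.0, -1.0]]
force: [-0.2, 0.1, 0.3]
opening: 0.006
grasp_force: 0.0
time_s: 8.53
position: [0.6126, -0.1182, 0.0557]
tcp_rot: [[0.542, 0.84, 0.001], [0.84, -0.542, -0.0], [0.0, 0.001, -1.0]]
force: [0.9, -1.5, 0.0]
opening: 0.004
grasp_force: 0.7
scene 469 along [-0.191 -0.14  -0.092] perp [-0.005  0.02   0.038] z [0.028 0.115]
spout 0.8 [ 0.473 -0.036] -0.044 -0.005
spout 0.69 [ 0.71  -0.142] -0.301 0.034
tcp [ 0.61182014 -0.11779812  0.05554291] -0.205181441260088 0.0008799786671092536 [ 0.32603377  0.30068166 -0.76297691]
```

```bash
python3 -m handwheel '[[-0.003,0.002,0,0,0,0],[-0.006,0.004,0,0,0,0],[-0.009,0.006,0,0,0,0],[-0.012,0.008,0,0,0,0],[-0.015,0.01,0,0,0,0],[-0.018,0.012,0,0,0,0],[-0.021,0.014,0,0,0,0],[-0.024,0.016,0,0,0,0]]'; python3 meas.py
```

```text
time_s: 9.3
position: [0.5882, -0.102, 0.0555]
tcp_rot: [[0.542, 0.84, -0.0], [0.84, -0.542, -0.0], [-0.0, -0.0, -1.0]]
force: [1.0, -1.2, -0.0]
opening: 0.006
grasp_force: 0.6
scene 448 along [-0.162 -0.11  -0.062] perp [-0.005  0.021  0.039] z [0.029 0.114]
spout 0.79 [ 0.439 -0.02 ] -0.006 -0.01
tcp [ 0.58752552 -0.10165516  0.05545068] -0.17601540260614984 0.001390475037281478 [ 4.37083984e-01 -5.54085893e-01 -4.27524017e-04]
```

```bash
python3 -m handwheel '[[-0.001,0.0006,0,0,0,0],[-0.002,0.0013,0,0,0,0],[-0.003,0.002,0,0,0,0],[-0.004,0.0025,0,0,0,0],[-0.005,0.003,0,0,0,0],[-0.006,0.004,0,0,0,0],[-0.006,0.004,0,0,0,0],[-0.006,0.004,0,0,0,0]]'; python3 meas.py
```

```text
time_s: 10.07
position: [0.5822, -0.0981, 0.0555]
tcp_rot: [[0.542, 0.84, -0.001], [0.84, -0.542, 0.0], [-0.0, -0.001, -1.0]]
force: [-0.3, 0.1, 0.6]
opening: 0.004
grasp_force: 0.3
scene 448 along [-0.155 -0.104 -0.054] perp [-0.005  0.02   0.039] z [0.03  0.116]
spout 0.7 [ 0.709 -0.145] -0.301 0.031
spout 0.58 [ 0.436 -0.018] -0.003 -0.01
tcp [ 0.58227392 -0.09814647  0.05545881] -0.1697004462348865 0.0015169856819329988 [ 1.42060435 -0.5627202   0.18054578]
```

```bash
python3 -m handwheel '[[-0.0008,0.0005,0,0,0,0],[-0.0016,0.001,0,0,0,0],[-0.0024,0.0015,0,0,0,0],[-0.0032,0.002,0,0,0,0],[-0.0032,0.002,0,0,0,0],[-0.0032,0.002,0,0,0,0],[-0.0032,0.002,0,0,0,0],[-0.0032,0.002,0,0,0,0]]'; python3 meas.py
```

```text
time_s: 10.83
position: [0.5792, -0.0962, 0.0555]
tcp_rot: [[0.542, 0.84, -0.0], [0.84, -0.542, 0.0], [-0.0, -0.0, -1.0]]
force: [0.9, 0.2, 0.2]
opening: 0.004
grasp_force: 0.3
scene 442 along [-0.151 -0.099 -0.051] perp [-0.006  0.021  0.039] z [0.026 0.115]
spout 0.87 [ 0.712 -0.143] -0.303 0.034
spout 0.83 [ 0.435 -0.015] -0.001 -0.007
tcp [ 0.57918437 -0.09619972  0.05548833] -0.16604859287812349 0.0014924790744682435 [ 0.76602427 -0.09806248  0.01001662]
```

```bash
python3 -m handwheel '[[-0.0008,0.0005,0,0,0,0],[-0.0016,0.001,0,0,0,0],[-0.0024,0.0015,0,0,0,0],[-0.0024,0.0015,0,0,0,0],[-0.0024,0.0015,0,0,0,0],[-0.0024,0.0015,0,0,0,0],[-0.0024,0.0015,0,0,0,0],[-0.0024,0.0015,0,0,0,0]]'; python3 -m handwheel '[[-0.0008,0.0005,0,0,0,0],[-0.0016,0.001,0,0,0,0],[-0.0016,0.001,0,0,0,0],[-0.0016,0.001,0,0,0,0],[-0.0016,0.001,0,0,0,0],[-0.0016,0.001,0,0,0,0],[-0.0016,0.001,0,0,0,0],[-0.0016,0.001,0,0,0,0]]'; python3 meas.py
```

```text
time_s: 11.6
position: [0.577, -0.0948, 0.0556]
tcp_rot: [[0.542, 0.84, 0.0], [0.84, -0.542, -0.0], [0.0, 0.0, -1.0]]
force: [1.1, -1.2, 0.5]
opening: 0.007
grasp_force: 0.6
time_s: 12.27
position: [0.5767, -0.0945, 0.056]
tcp_rot: [[0.542, 0.84, 0.003], [0.84, -0.542, -0.001], [0.001, 0.003, -1.0]]
force: [4.3, -3.7, 0.1]
opening: 0.009
grasp_force: 2.6
scene 446 along [-0.149 -0.097 -0.048] perp [-0.005  0.021  0.039] z [0.032 0.12 ]
spout 0.63 [ 0.427 -0.018] 0.004 -0.015
spout 0.56 [ 0.708 -0.139] -0.297 0.035
tcp [ 0.57675096 -0.0944981   0.05596519] -0.1630816117699364 0.0016149661455231387 [ 4.48552844 -3.38790484  0.1671744 ]
```

The force has risen to about 6 N and the tool has stopped, so the spout is on the end plate. I retreat straight back, then up.

```bash
python3 -m handwheel '[[0.002,-0.001,0,0,0,0],[0.005,-0.003,0,0,0,0],[0.01,-0.006,0,0,0,0],[0.016,-0.01,0,0,0,0],[0.024,-0.015,0,0,0,0],[0.032,-0.02,0,0,0,0],[0.04,-0.026,0,0,0,0],[0.042,-0.027,0,0,0,0]]'; python3 -m handwheel '[[0,0,0.02,0,0,0],[0,0,0.04,0,0,0],[0,0,0.07,0,0,0],[0,0,0.1,0,0,0],[0,0,0.13,0,0,0],[0,0,0.16,0,0,0],[0,0,0.19,0,0,0],[0,0,0.2,0,0,0]]'; python3 meas.py;python3 - <<'E'
from h import *
im,d=cap("scene"); cv2.imwrite("pics/s4.png",cv2.resize(im[120:320,130:330],None,fx=3,fy=3))
E
```

```text
time_s: 13.03
position: [0.6197, -0.1225, 0.0558]
tcp_rot: [[0.543, 0.84, 0.003], [0.84, -0.543, -0.001], [0.001, 0.003, -1.0]]
force: [1.2, 0.1, -0.3]
opening: 0.008
grasp_force: 0.0
time_s: 13.7
position: [0.6195, -0.1215, 0.2607]
tcp_rot: [[0.542, 0.84, 0.008], [0.84, -0.542, -0.003], [0.002, 0.008, -1.0]]
force: [0.5, 0.2, 0.4]
opening: 0.002
grasp_force: 0.0
scene 1039 along [-0.15  -0.106 -0.048] perp [-0.031  0.006  0.027] z [0.021 0.076]
spout 0.98 [ 0.709 -0.139] -0.298 0.035
spout 0.93 [ 0.431 -0.016] 0.002 -0.011
tcp [ 0.61864682 -0.12129054  0.25811685] -0.21281463411619417 0.001615826986997876 [-0.15408637 -0.60686787  0.85833234]
```

View pics/s4.png

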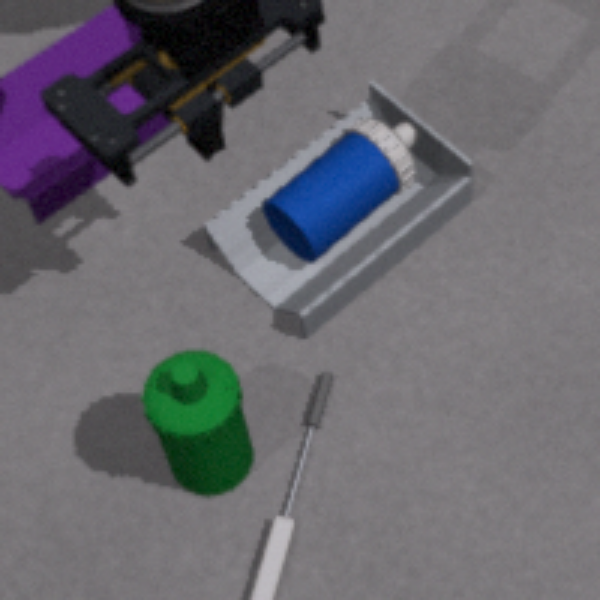

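The cup lies in the trough with its spout at (408,132) against the end plate. The brush and the green cup are untouched, and the arm is clear.

```bash
python3 -c "from rig import bot; print(bot.hand_in())"
```

```text
the job is handed in; nothing more can be done
None
```

The tall cup was pushed over into the aluminium cradle and slid until its spout met the end plate (push force about 6 N); the arm is clear, the brush and green cup look untouched, nothing came near the turntable cups (not re-measured), and the job is handed in, with no verdict returned.

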